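# Kit the spindle parts, tall ones last

## Task

Lay out the spindle kit in the blue nests of the tray: first the flat parts, the ball bearing over the pin and the bright cover in the square pocket (in either order), then the bright housing in the large round pocket, and the tall spindle last in the small round pocket, so that nothing tall stands in the way of the hand. Each part must sit flat and upright on the bottom of its nest, set down rather than dropped. The black cover and black housing belong to another job: leave them where they stand.

Things in the scene. Friction and masses are not known exactly. Their poses are not given: they have to be found in the camera images.
- bearing: Ball bearing lying flat: bright steel ring, outer diameter 47, bore 20, 14 mm high, with a dark shield between the inner and outer rings; about 0.12 kg. Origin: centre of its underside on the ring's axis; z up along the axis. Grasp across the outside.
- cover: Bright aluminium cover: square flange 44 x 44 x 8 mm, and on it a round boss 28 mm in diameter from 8 to 22 mm above the underside; lies flange down; about 0.1 kg. Origin: centre of the underside; z up, x and y along the flange's sides. Grasp across the boss.
- housing: Bright aluminium bearing housing, a round cup: flange 58 mm in diameter and 8 mm thick at the bottom, body 47 mm in diameter up to 46 mm, open bore on top; stands on its flange; about 0.22 kg. Origin: centre of the underside; z up along its axis. Grasp across the body.
- spindle: Tall steel spindle standing on its flange, 118 mm high: flange 36 mm in diameter and 8 mm thick, collar of 24 mm to 13 mm, shaft 20 mm in diameter to 70 mm, 16 mm to 100 mm, thread 13 mm to the top; about 0.28 kg. Origin: centre of the underside; z up along its axis. Grasp across the shaft.
- black_cover: Black cover of the same shape and size as the bright one; belongs to another job and stays where it is. Origin: centre of the underside; z up.
- black_housing: Black bearing housing of the same shape and size as the bright one; belongs to another job and stays where it is. Origin: centre of the underside; z up.
- post_nest: Blue block 86 x 86 x 16 mm, one of four fixed 2 x 2 (88 mm pitch, any order) in an aluminium tray (rim 13 mm high). Origin: centre of its underside, 4 mm above the bench; z up, x and y along its sides. From its top rise a steel shoulder, 32 mm wide, to 22 mm above the origin, and a pin, 10 mm wide with tapered tip, to 46 mm. The bearing lies on the shoulder, the pin in its bore.
- square_nest: Blue block 86 x 86 x 16 mm, one of four fixed 2 x 2 (88 mm pitch, any order) in an aluminium tray (rim 13 mm high). Origin: centre of its underside, 4 mm above the bench; z up, x and y along its sides. Square pocket 57 x 57 mm, 8 mm deep (floor 8 mm above the origin), its sides parallel to the nest's x and y, for the cover's flange, which must be turned square with it.
- round_nest_large: Blue block 86 x 86 x 16 mm, one of four fixed 2 x 2 (88 mm pitch, any order) in an aluminium tray (rim 13 mm high). Origin: centre of its underside, 4 mm above the bench; z up, x and y along its sides. Large round pocket 70 mm in diameter, 8 mm deep (floor 8 mm above the origin), for the housing's flange.
- round_nest_small: Blue block 86 x 86 x 16 mm, one of four fixed 2 x 2 (88 mm pitch, any order) in an aluminium tray (rim 13 mm high). Origin: centre of its underside, 4 mm above the bench; z up, x and y along its sides. Small round pocket 48 mm in diameter, 8 mm deep (floor 8 mm above the origin), for the spindle's flange.

How it is judged:
By the outcome, as a careful person would: the job done as asked, in the order asked, and still so for the second after the job is handed in, with the robot touching nothing.
It also fails if it takes over 125 s, if anything falls off the work surface, if the arm or the gripper's body presses on something with over 40 N, if the wrist force passes 120 N, or if a joint passes its speed limit or range.

## Robot

A 7-joint arm with a two-finger parallel gripper is mounted at the origin on a cart in front of the work surface, level with it; the furniture and walls round the work are solid. World frame = base frame: x ahead of the robot, y to its left, z up, the work surface at z = 0. Lengths are in m, angles in rad, forces in N, time in s.
With the tool pointing down it reaches from about 0.35 to 0.9 m from the base axis. Payload 19.9 kg.
Tool frame: the origin (TCP) lies between the finger pads; the fingertips stand 19 mm ahead of it and the grasp point (between the pads) is the TCP; z points along the fingers, y is the line along which they close (so a half turn about z gives the same grasp; the last joint's range is limited). The gripper opens to 94 mm and grips with 3 to 60 N. Pads are 16 mm wide; open, the fingers measure 119 mm over their backs; the gripper's body (75 mm by 177 mm) begins 78 mm behind the grasp point.
Start: joints at [-1.355, 0.417, -0.01, 1.614, 0.005, 1.111, -0.053], TCP at [0.159, 0.604, 0.224] pointing down, gripper open.
Joint ranges: [-2.81, 2.81], [-0.39, 2.02], [-1.27, 1.25], [0.06, 2.57], [-1.19, 4.33], [0.19, 2], [-2.82, 2.82]. Speed limits (rad/s): [1.89, 1.89, 2.39, 2.39, 3.01, 3.01, 3.01].

## Interface

Orientations are given as a 3x3 rotation matrix whose columns are the frame's x, y, z axes.
In Python, from rig import robot gives the robot as it stands. Calls block until the motion is done:
- robot.move_ptp(position, orientation): joint-space move of the TCP to a pose.
- robot.move_linear(position, velocity=0.15, frame=None, threshold=None): straight line of the TCP; frame=None keeps the orientation; velocity is the mean speed in m/s. With threshold (N) it stops when the force on the tool has changed by that much, and returns True; else False.
- robot.goto_joints(angles): joint-space move.
- robot.gripper_to(opening): finger opening in m; the grip force is fixed at half the most; returns when the fingers have stopped.
- robot.pause(seconds).
- robot.ik(position, orientation): joint angles nearest the present ones, or None.
- robot.get_state(): the state.
- robot.grab_frame(name): name is "scene" or "top" or "wrist"; returns the picture (384x512x3 uint8, red, green, blue); there is no depth.
- robot.camera_info(name): a dict with "fx", "fy", "cx", "cy" (pixels), "dist" ([k1, k2, p1, p2, k3] as OpenCV has them; the pictures are not rectified), "rvec" (rotation vector, rad) and "tvec" (3), from world to camera coordinates, as OpenCV has them. Camera axes: x right, y down, z forward; pixel columns grow to the right and rows downward; lengths in m; the calibration is good to about 2 mm. A picture is of the moment at which its call begins: read the wrist's pose just before it. camera_info takes no time and is no camera call; for the wrist camera it gives the pose at the moment of the call.
A pose or a line that the arm cannot do raises robot.PlanningError and nothing moves.
- robot.sign_off(): hands the job in; it is judged then, once.
The state is a dict: "time": time; "qpos": joint angles; "joint_vel": joint speeds; "effort": joint torques, N m; "ee_pos": TCP position; "tool_rot": TCP orientation; "force": force on the tool from outside, world axes, zero at the start; "moment": the same for the moment, N m; "opening": finger opening in m; "grasp_force": force on a finger pad.
Only numpy, scipy, OpenCV 4.12 (cv2) and the standard library are available. Lean on these libraries where they do the work, as an engineer would, in place of code of your own. Each camera call takes 0.05 s, during which the arm holds its last target. There are 200 camera calls.

## Working session

There is one attempt and no reset: what is moved stays moved. The work goes in short steps, each a Python script; the robot and the scene stay as the last script left them, time stands still between calls to the robot, and variables do not carry over. Pictures are saved under pics/ and viewed, at most 14 in all, crops included, and the job is handed in when it is done.

```bash
mkdir -p pics; ls; python3 - <<'E'
from rig import robot
import cv2
for n in ["scene","top"]:
    f=robot.grab_frame(n); cv2.imwrite(f"pics/{n}0.png",cv2.resize(f[:,:,::-1],(800,600),interpolation=cv2.INTER_CUBIC))
    print(n,robot.camera_info(n))
print(robot.get_state())
E
```

```text
pics
scene {'fx': 357.76640329250057, 'fy': 357.76640329250057, 'cx': 256.7135428269031, 'cy': 195.87624189420123, 'dist': array([-0.01669461,  0.        ,  0.        ,  0.        ,  0.        ]), 'rvec': array([ 2.27221927, -0.65920924,  0.27625824]), 'tvec': array([-0.38678801,  0.24091625,  0.73814077])}
top {'fx': 411.2180035762907, 'fy': 411.2180035762907, 'cx': 257.25031782207185, 'cy': 190.69353171981564, 'dist': array([0.00328746, 0.        , 0.        , 0.        , 0.        ]), 'rvec': array([ 2.14251445, -2.16854791,  0.19210326]), 'tvec': array([0.04888363, 0.48037682, 1.04785664])}
{'time': 0.1, 'qpos': array([-1.35447357,  0.4178994 , -0.01034139,  1.61408685,  0.00471195,
        1.1107388 , -0.05305192]), 'joint_vel': array([-2.64956536e-03, -1.15884509e-03,  4.60650182e-04, -1.04997311e-03,
        3.35775843e-05, -6.74546663e-04, -1.72149947e-03]), 'effort': array([ 2.24771342e-03, -8.52580404e+01,  6.40250724e-01, -4.26700330e+01,
       -4.89024888e-02,  1.62985671e-02,  9.38861695e-05]), 'ee_pos': array([0.15926899, 0.60403609, 0.22390836]), 'tool_rot': array([[-9.66946492e-01,  2.54979295e-01, -2.03013491e-04],
       [ 2.54979363e-01,  9.66945881e-01, -1.08967236e-03],
       [-8.15408302e-05, -1.10541911e-03, -9.99999386e-01]]), 'force': array([-0.45357541,  0.37409215,  0.43115612]), 'moment': array([ 0.0516495 ,  0.02760599, -0.0138017 ]), 'grasp_force': 0.0, 'opening': 0.09397149124727923}
```

View pics/top0.png

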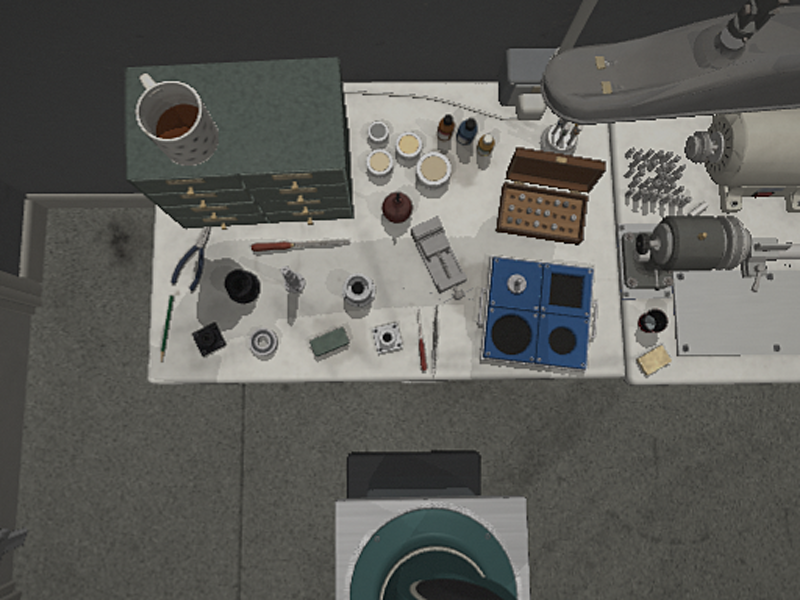

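View pics/scene0.png

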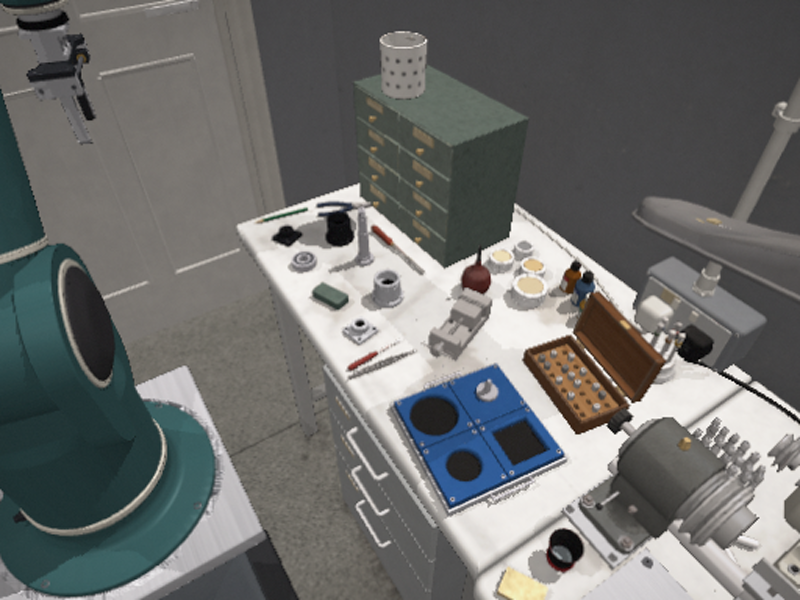

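The top view shows (800x600 px): bearing (263,342), cover (388,338), housing (358,290), spindle base (292,290). Nests: post (517,284), square (569,290), large round (511,333), small round (562,340). The black parts are at (209,339) and (242,287). In the scene view the lamp hangs behind the tray, away from the work.

```bash
cat > h.py <<'E'
from rig import robot
import numpy as np, cv2
from scipy.spatial.transform import Rotation as R
def ray(ci,uv,z,scale=1.0):
    K=np.array([[ci['fx'],0,ci['cx']],[0,ci['fy'],ci['cy']],[0,0,1]])
    n=cv2.undistortPoints(np.array([[uv]],float)/scale,K,ci['dist'])[0,0]
    Rm=cv2.Rodrigues(np.array(ci['rvec']))[0]; c=-Rm.T@ci['tvec']; d=Rm.T@[n[0],n[1],1]
    return c+d*(z-c[2])/d[2]
def proj(ci,P):
    K=np.array([[ci['fx'],0,ci['cx']],[0,ci['fy'],ci['cy']],[0,0,1]])
    return cv2.projectPoints(np.array(P,float).reshape(-1,3),np.array(ci['rvec']),np.array(ci['tvec']),K,np.array(ci['dist']))[0][:,0]
def down(a):  # tool y axis at angle a from world x (mod pi)
    return np.array([[np.sin(a),np.cos(a),0],[-np.cos(a),np.sin(a),0],[0,0,-1.]])
def st():
    s=robot.get_state(); print(round(s['time'],1),s['ee_pos'].round(4),s['opening'].round(4),s['grasp_force'].round(1),s['force'].round(1)); return s
E
python3 - <<'E'
from h import *
ci=robot.camera_info("top")
for n,u,z in [("bearing",(263,342),.014),("cover",(388,338),.022),("housing",(358,288),.046),("spindle",(292,290),.0),("bh",(242,285),.046),("bc",(209,339),.01),("post",(517,284),.05),("sq",(569,290),.02),("lg",(511,333),.02),("sm",(562,340),.02),("cabinetcorner",(180,225),0),("cab2",(353,218),0),("mot",(625,280),0.05)]:
    print(n,ray(ci,u,z,800/512).round(3))
w=robot.camera_info("wrist"); Rm=cv2.Rodrigues(w['rvec'])[0]; c=-Rm.T@w['tvec']; s=robot.get_state()
print({k:w[k] for k in('fx','cx','cy','dist')}, "cam in tool",s['tool_rot'].T@(c-s['ee_pos']),"\n",(s['tool_rot'].T@Rm.T).round(2))
for p in [(.5,.13,.3),(.5,-.25,.3),(.55,.2,.4)]:
    for a in (np.pi/2,-np.pi/2,0,np.pi): 
        q=robot.ik(p,down(a)); print(p,a,None if q is None else np.round(q,2))
E
```

```text
bearing [0.411 0.279 0.014]
cover [0.415 0.067 0.022]
housing [0.497 0.117 0.046]
spindle [0.502 0.233 0.   ]
bh [0.504 0.309 0.046]
bc [0.418 0.371 0.01 ]
post [ 0.5  -0.15  0.05]
sq [ 0.494 -0.246  0.02 ]
lg [ 0.421 -0.142  0.02 ]
sm [ 0.408 -0.229  0.02 ]
cabinetcorner [0.62 0.43 0.  ]
cab2 [0.631 0.127 0.   ]
mot [ 0.506 -0.333  0.05 ]
{'fx': 318.1540526104714, 'cx': 257.8995492336141, 'cy': 197.41158493246138, 'dist': array([-0.05486283,  0.        ,  0.        ,  0.        ,  0.        ])} cam in tool [ 0.07874649  0.00029681 -0.16153556] 
 [[-0.   -0.96 -0.27]
 [ 1.   -0.    0.  ]
 [-0.   -0.27  0.96]]Traceback (most recent call last):
  File "<stdin>", line 9, in <module>
  File "scipy/spatial/transform/_rotation.pyx", line 1143, in scipy.spatial.transform._rotation.Rotation.from_matrix
ValueError: Non-positive determinant (left-handed or null coordinate frame) in rotation matrix 0: [[ 1.000000e+00  6.123234e-17  0.000000e+00]
 [-6.123234e-17  1.000000e+00  0.000000e+00]
 [ 0.000000e+00  0.000000e+00 -1.000000e+00]].
```

```bash
python3 - <<'E'
s=open('h.py').read()
s=s.replace("[[np.sin(a),np.cos(a),0],[-np.cos(a),np.sin(a),0],[0,0,-1.]]","[[-np.sin(a),np.cos(a),0],[np.cos(a),np.sin(a),0],[0,0,-1.]]")
s+='''
import pickle
def snap(name):
    ci=robot.camera_info("wrist"); f=robot.grab_frame("wrist")
    cv2.imwrite(f"pics/{name}.png",cv2.resize(f[:,:,::-1],(800,600),interpolation=cv2.INTER_CUBIC)); pickle.dump((ci,f),open(f"pics/{name}.pkl","wb"))
'''
open('h.py','w').write(s)
E
python3 - <<'E'
from h import *
robot.move_ptp((.43,.2,.24),down(np.pi/2)); robot.pause(.2); st(); snap("parts")
robot.move_ptp((.42,-.2,.24),down(np.pi/2)); robot.pause(.2); s=st(); snap("tray"); print(s['qpos'].round(2))
E
```

```text
Traceback (most recent call last):
  File "h.py", line 15, in st
    s=robot.get_state(); print(round(s['time'],1),s['ee_pos'].round(4),s['opening'].round(4),s['grasp_force'].round(1),s['force'].round(1)); return s
                                                                       ^^^^^^^^^^^^^^^^^^
AttributeError: 'float' object has no attribute 'round'
```

```bash
sed -i "s/s\['opening'\].round(4),s\['grasp_force'\].round(1)/round(float(s['opening']),4),round(float(s['grasp_force']),1)/" h.py
python3 - <<'E'
from h import *
st(); snap("parts")
robot.move_ptp((.42,-.2,.24),down(np.pi/2)); robot.pause(.2); s=st(); snap("tray"); print(s['qpos'].round(2))
E
```

```text
2.1 [0.4299 0.2005 0.2399] 0.0942 0.0 [-0.1 -0.9 -0. ]
3.8 [ 0.4203 -0.1994  0.24  ] 0.0938 0.0 [ 0.1  0.5 -0.4]
[-0.31  0.13  0.75  2.   -0.1   1.05  2.06]
```

View pics/parts.png

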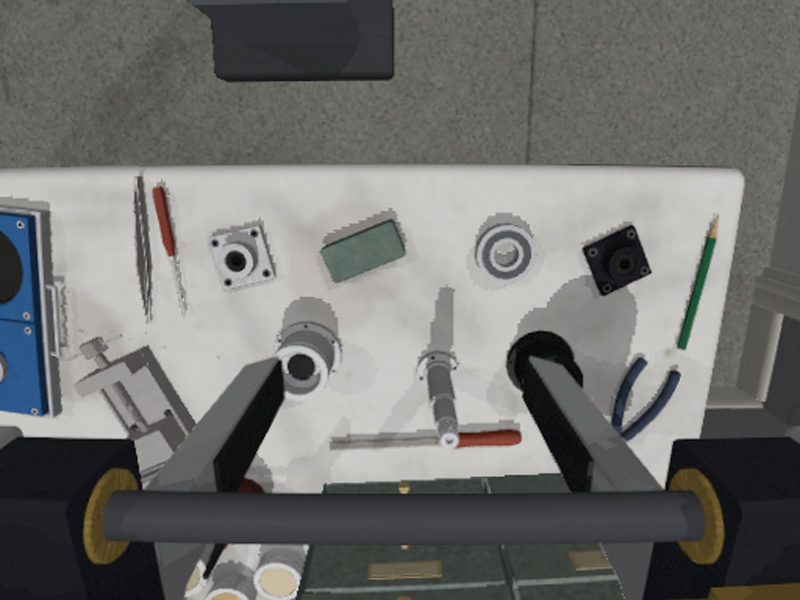

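View pics/tray.png

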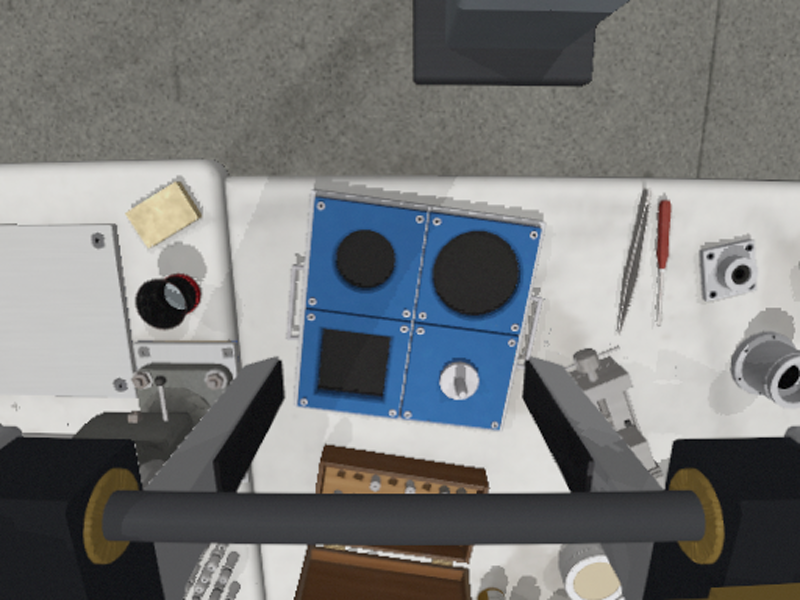

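The parts view (800 px) shows the cover with boss at (238,260) and flange corners near (209,236), (263,222), (274,276), (221,291). The bearing is at (504,251), the housing top at (303,368), and the spindle at base (437,366) and top (449,440). The tray view shows small round (365,259), large round (476,272), square (354,363) and pin (459,380). I'll compute poses and overlay the models to check them.

```bash
cat > m.py <<'E'
from h import *
def circ(c,r,z,n=60):
    t=np.linspace(0,2*np.pi,n); return np.c_[c[0]+r*np.cos(t),c[1]+r*np.sin(t),0*t+z]
def sq(c,h,a,z):
    P=np.array([[h,h],[-h,h],[-h,-h],[h,-h],[h,h]]); r=np.array([[np.cos(a),-np.sin(a)],[np.sin(a),np.cos(a)]]); return np.c_[P@r.T+c[:2],np.full(5,z)]
def overlay(ci,f,c,curves,w=100,h=75,k=4):
    x0,y0=int(c[0]-w/2),int(c[1]-h/2)
    im=cv2.resize(np.ascontiguousarray(f[y0:y0+h,x0:x0+w,::-1]),None,fx=k,fy=k,interpolation=cv2.INTER_CUBIC)
    for i,q in enumerate(curves):
        p=(proj(ci,q)-[x0,y0]+.5)*k; cv2.polylines(im,[p.astype(int)],False,[(0,0,255),(0,255,0),(255,0,255)][i%3],1)
    return im
E
python3 - <<'E'
from m import *
S=800/512
ci,f=pickle.load(open('pics/parts.pkl','rb'))
P=lambda u,z: ray(ci,u,z,S)
fc=np.array([P(u,.008) for u in [(209,236),(263,222),(274,276),(221,291)]])
cc=fc.mean(0); d=fc[1]-fc[0]; ca=np.arctan2(d[1],d[0]); ca=(ca+np.pi/4)%(np.pi/2)-np.pi/4
cb=P((238,260),.022); be=P((504,251),.014); ho=P((303,368),.046); sb=P((437,366),.008); sp=P((449,440),.118)
print('cover',cc.round(4),cb.round(4),ca,'edges',np.linalg.norm(np.diff(fc,axis=0),axis=1));print('bear',be.round(4),'hous',ho.round(4),'spin',sb.round(4),sp.round(4))
c2=(cc+cb)/2; s2=(sb+sp)/2
ims=[overlay(ci,f,proj(ci,[c2])[0],[sq(c2,.022,ca,.008),circ(c2,.014,.022)]),
 overlay(ci,f,proj(ci,[be])[0],[circ(be,.0235,.014),circ(be,.01,.014)]),
 overlay(ci,f,(187,220),[circ(ho,.029,.008),circ(ho,.0235,.046)]),
 overlay(ci,f,(283,255),[circ(s2,.018,.008),circ(s2,.010,.07),circ(s2,.0065,.118)])]
cv2.imwrite('pics/ov.png',np.vstack([np.hstack(ims[:2]),np.hstack(ims[2:])]))
ci,f=pickle.load(open('pics/tray.pkl','rb'))
hsv=cv2.cvtColor(f,cv2.COLOR_RGB2HSV); m=cv2.inRange(hsv,(100,120,50),(125,255,255))
cn=max(cv2.findContours(m,cv2.RETR_EXTERNAL,cv2.CHAIN_APPROX_NONE)[0],key=cv2.contourArea)[:,0]
W=np.array([ray(ci,u,.02)[:2] for u in cn])*1000
(c,wh,ang)=cv2.minAreaRect(W.astype(np.float32)); print('tray',c,wh,ang)
a=np.radians(ang); a=(a+np.pi/4)%(np.pi/2)-np.pi/4; c=np.array(c)/1000
X=np.array([np.cos(a),np.sin(a)]);Y=np.array([-X[1],X[0]])
N={k:c+.044*(i*X+j*Y) for k,i,j in[('post',1,1),('square',1,-1),('large',-1,1),('small',-1,-1)]}
print(a,{k:v.round(4) for k,v in N.items()}); pickle.dump((a,N),open('nests.pkl','wb'))
print('pin tip',ray(ci,(459,370),.05,S),)
e=lambda v:np.r_[v,0]
ov=overlay(ci,f,(265,200),[sq(c,.087,a,.02),sq(N['square'],.0285,a,.02),circ(N['large'],.035,.02),circ(N['small'],.024,.02),circ(N['post'],.016,.026),circ(N['post'],.004,.05)],200,150,4)
cv2.imwrite('pics/ovt.png',ov)
E
```

```text
cover [0.4188 0.071  0.008 ] [0.4191 0.0726 0.022 ] 0.23963167622050152 edges [0.04558889 0.04387565 0.04643952]
bear [0.4134 0.2802 0.014 ] hous [0.4991 0.1237 0.046 ] spin [0.5129 0.2297 0.008 ] [0.519  0.2304 0.118 ]
tray (453.20819091796875, -234.97097778320312) (85.20269775390625, 174.30615234375) 82.35653686523438
-0.13340359795646695 {'post': array([ 0.5027, -0.1972]), 'square': array([ 0.491 , -0.2844]), 'large': array([ 0.4155, -0.1855]), 'small': array([ 0.4037, -0.2727])}
pin tip [ 0.48940224 -0.15635666  0.05      ]
```

View pics/ov.png

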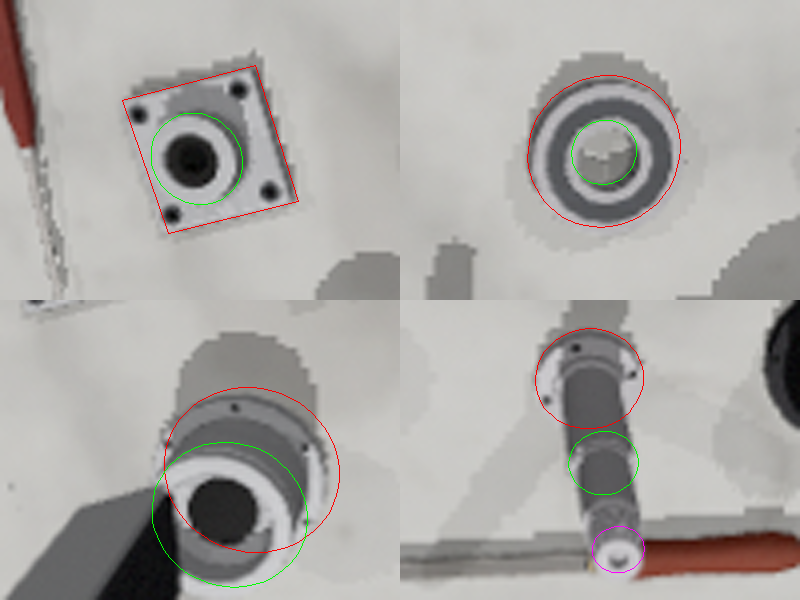

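View pics/ovt.png

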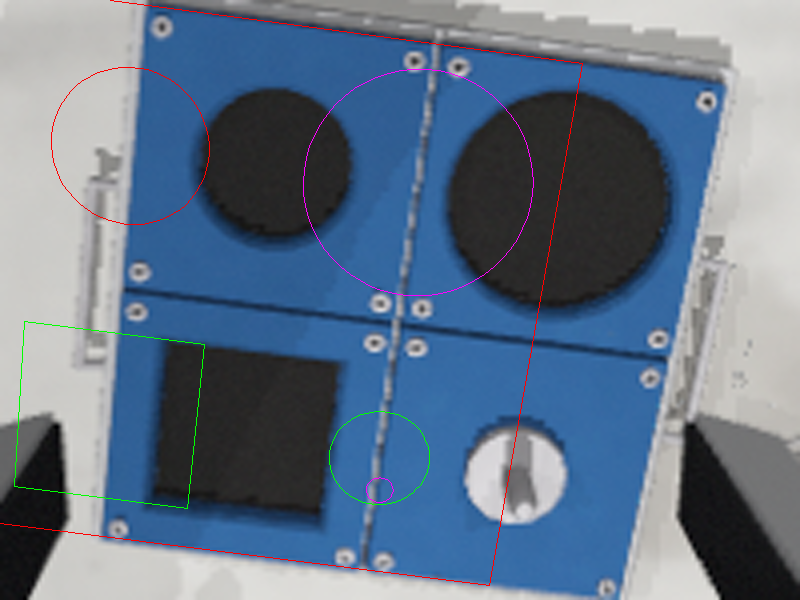

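The part overlays fit to within about 2 mm. Corrections: bearing −1 px u, +1 px v; housing about −2 px u. The tray mask only caught part of the tray, so I'm refitting it with the mask closed.

```bash
python3 - <<'E'
from m import *
S=800/512
ci,f=pickle.load(open('pics/tray.pkl','rb'))
hsv=cv2.cvtColor(f,cv2.COLOR_RGB2HSV); m=cv2.inRange(hsv,(100,120,50),(125,255,255)); m[:, :185]=0; m[:,345:]=0
m=cv2.morphologyEx(m,cv2.MORPH_CLOSE,np.ones((9,9)))
cn=max(cv2.findContours(m,cv2.RETR_EXTERNAL,cv2.CHAIN_APPROX_NONE)[0],key=cv2.contourArea)[:,0]
W=np.array([ray(ci,u,.02)[:2] for u in cn])*1000
(c,wh,ang)=cv2.minAreaRect(W.astype(np.float32)); print('tray',c,wh,ang)
a=np.radians(ang); a=(a+np.pi/4)%(np.pi/2)-np.pi/4; c=np.array(c)/1000
X=np.array([np.cos(a),np.sin(a)]);Y=np.array([-X[1],X[0]])
N={k:c+.044*(i*X+j*Y) for k,i,j in[('post',1,1),('square',1,-1),('large',-1,1),('small',-1,-1)]}
print(a,{k:v.round(4) for k,v in N.items()}); pickle.dump((a,N),open('nests.pkl','wb'))
print('pin tip, motor,box',ray(ci,(165+524/4,125+510/4),.05),ray(ci,(190,380),.1,S),ray(ci,(320,455),.08,S),ray(ci,(488,490),.08,S))
ov=overlay(ci,f,(265,200),[sq(c,.087,a,.02),sq(N['square'],.0285,a,.02),circ(N['large'],.035,.02),circ(N['small'],.024,.02),circ(N['post'],.016,.026),circ(N['post'],.003,.05)],200,150,4)
cv2.imwrite('pics/ovt2.png',ov)
E
```

```text
tray (459.05181884765625, -191.06265258789062) (173.79359436035156, 174.40309143066406) 82.35653686523438
-0.13340359795646695 {'post': array([ 0.5085, -0.1533]), 'square': array([ 0.4968, -0.2405]), 'large': array([ 0.4213, -0.1416]), 'small': array([ 0.4096, -0.2288])}
pin tip, motor,box [ 0.50989493 -0.15296503  0.05      ] [ 0.47609334 -0.34064245  0.1       ] [ 0.54461536 -0.2602627   0.08      ] [ 0.57490601 -0.13467699  0.08      ]
```

View pics/ovt2.png

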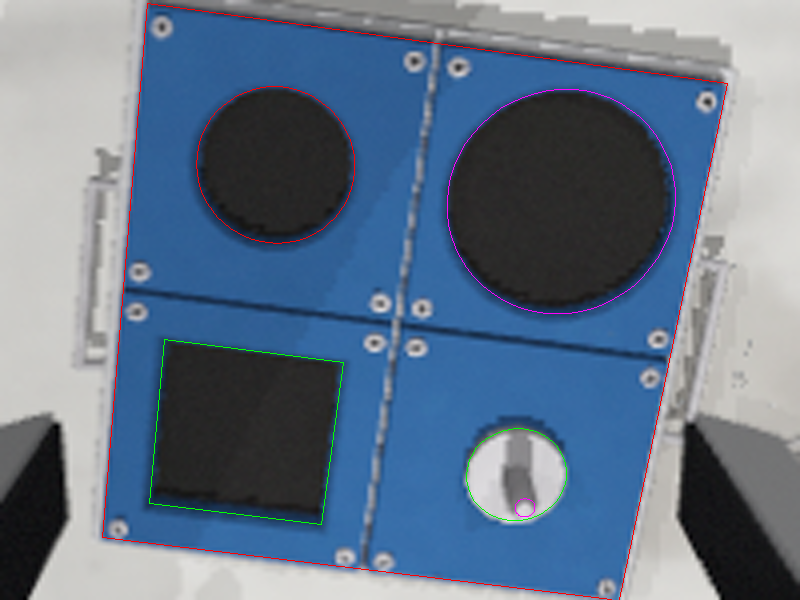

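The tray overlay fits within a pixel. Now the bearing.

```bash
cat > pp.py <<'E'
from m import *
TA,N=pickle.load(open('nests.pkl','rb'))
ZC=.21
def pick(xy,g,h,opening,look=None):
    robot.gripper_to(opening); robot.move_ptp((*xy,ZC),down(g))
    robot.move_linear((*xy,h+.05),.25); hit=robot.move_linear((*xy,h),.08,threshold=8); print('pick hit',hit); robot.gripper_to(0.0); s=st()
    robot.move_linear((*xy,ZC),.25); robot.pause(.1); st()
def place(xy,g,h,zb,opening):
    """h: TCP above the part's underside, zb: support height"""
    robot.move_ptp((*xy,ZC),down(g)); robot.move_linear((*xy,zb+h+.035),.25); robot.pause(.2)
    hit=robot.move_linear((*xy,zb+h-.003),.03,threshold=4); print('touch',hit); s=st()
    robot.gripper_to(opening); p=s['ee_pos']; robot.move_linear((p[0],p[1],ZC),.2); st()
E
python3 - <<'E'
from pp import *
pick((.4146,.279),np.pi/2,.022,.065)
place(N['post'],np.pi/2,.022,.026,.06)
snap("a")
E
```

```text
pick hit False
8.2 [0.4148 0.2793 0.0223] 0.0461 30.0 [-1.  -0.1  6. ]
9.2 [0.414  0.2785 0.2085] 0.0462 30.0 [-0.1  0.1 -1.8]
touch True
12.7 [ 0.5084 -0.1533  0.0483] 0.0461 30.0 [-0.7 -0.2  6.9]
14.1 [ 0.508  -0.153   0.2091] 0.0598 0.0 [ 0.6  0.2 -1.3]
```

View pics/a.png

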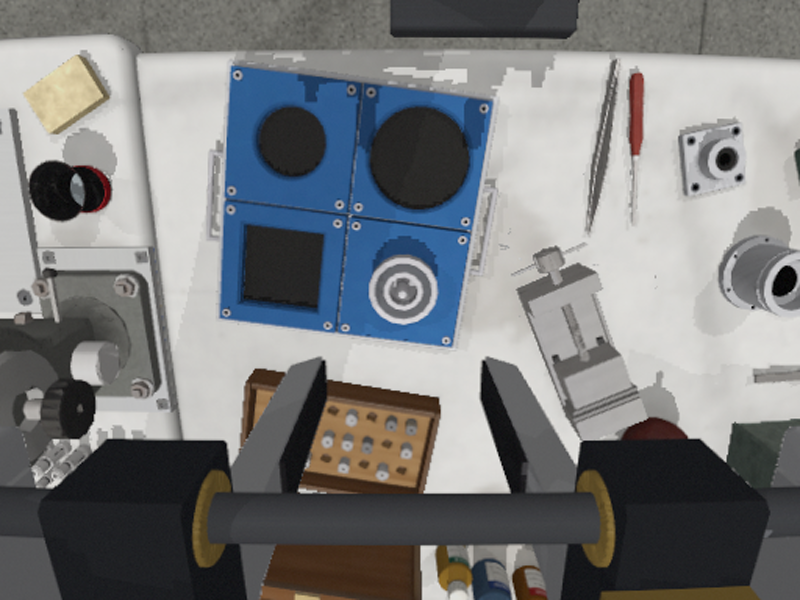

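The bearing sits on the post with the pin in its bore at (403,290); touch height was 0.0483 against 0.048 expected. Cover next.

```bash
python3 - <<'E'
from pp import *
gp=.57; g=gp+.24-TA
for p,a in (((.419,.0708,.0305),g),((*N['square'],.04),gp)): print(np.round(robot.ik(p,down(a)),2))
pick((.419,.0708),g,.030,.05)
place(N['square'],gp,.030,.012,.045)
robot.move_ptp((.45,-.17,.21),down(np.pi/2)); snap("b")
E
```

```text
[-0.84  0.49  0.7   2.25 -0.58  0.59  1.25]
[-0.22  0.7   0.81  1.95 -0.71  0.81  1.57]
pick hit False
17.7 [0.4191 0.0709 0.0302] 0.0271 30.0 [-1.7  1.7  5.7]
18.7 [0.4183 0.0705 0.2088] 0.0271 30.0 [-0.7 -1.2 -1.3]
touch True
21.8 [ 0.4967 -0.2405  0.0419] 0.0271 30.0 [1.5 0.1 0.3]
23.3 [ 0.4963 -0.2401  0.209 ] 0.045 0.0 [-0.  -1.4 -0.2]
```

View pics/b.png

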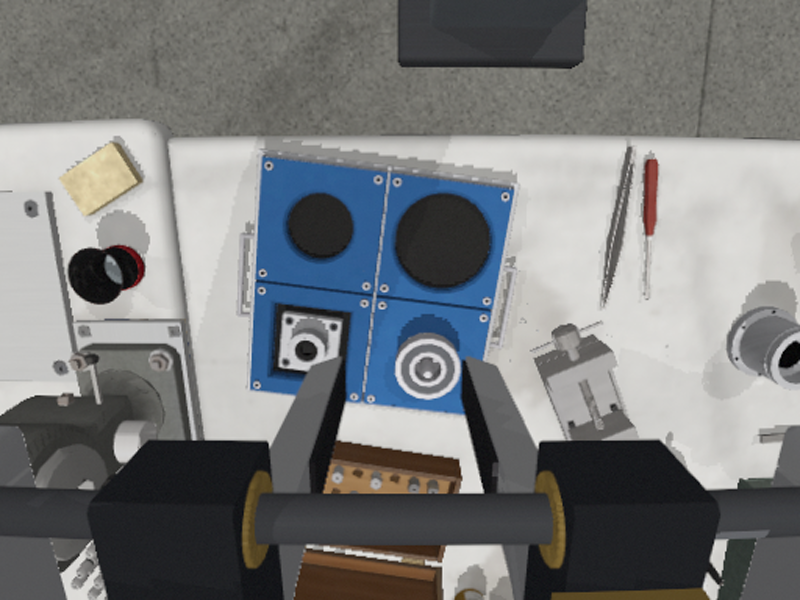

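The cover lies square in its pocket at (312,342) and the bearing is unchanged. Housing next.

```bash
python3 - <<'E'
from pp import *
pick((.4996,.1216),np.pi/2+.5,.032,.068)
place(N['large'],np.pi/2+TA,.032,.012,.068)
robot.move_ptp((.46,.19,.21),down(np.pi/2)); snap("c")
ci,f=pickle.load(open('pics/c.pkl','rb'))
s=(.5165,.23); c=proj(ci,[(.5165,.23,.04)])[0]
t=robot.camera_info("top"); ft=robot.grab_frame("top"); 
i1=overlay(ci,f,c,[circ(s,.018,.008),circ(s,.010,.07),circ(s,.0065,.118)])
cv2.imwrite('pics/d.png',np.hstack([i1,overlay(t,ft,proj(t,[(.46,-.19,.02)])[0],[])]))
E
```

```text
pick hit False
27.7 [0.4999 0.1216 0.0323] 0.0467 30.0 [-0.2 -1.4  6.7]
28.7 [0.4989 0.1214 0.2086] 0.0463 30.0 [ 0.8 -0.3 -2.3]
touch True
31.7 [ 0.4213 -0.1416  0.044 ] 0.0466 30.0 [1.2 0.2 0. ]
33.2 [ 0.4209 -0.1414  0.2093] 0.068 0.0 [ 0.6  0.4 -0.1]
```

View pics/d.png

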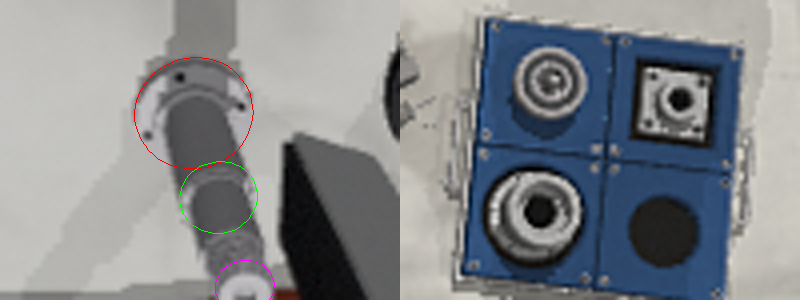

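The housing is in the large pocket and the spindle estimate matches. The spindle goes last.

```bash
python3 - <<'E'
from pp import *
pick((.5165,.23),np.pi/2,.056,.045)
place(N['small'],np.pi/2+TA,.056,.012,.045)
robot.move_ptp((.43,-.05,.26),down(np.pi/2)); robot.pause(.2); snap("e"); st()
E
```

```text
pick hit False
37.4 [0.5166 0.2301 0.0562] 0.0194 30.0 [ 0.2 -0.9  3. ]
38.2 [0.5157 0.2298 0.2083] 0.0197 30.0 [-0.5  0.6 -3.3]
touch True
41.8 [ 0.4095 -0.229   0.0679] 0.0194 30.0 [-0.1  0.1  4.4]
43.2 [ 0.4093 -0.2286  0.2093] 0.0448 0.0 [0.1 0.1 0. ]
44.4 [ 0.4299 -0.0509  0.2599] 0.0451 0.0 [-1.3 -0.1 -1.2]
```

View pics/e.png

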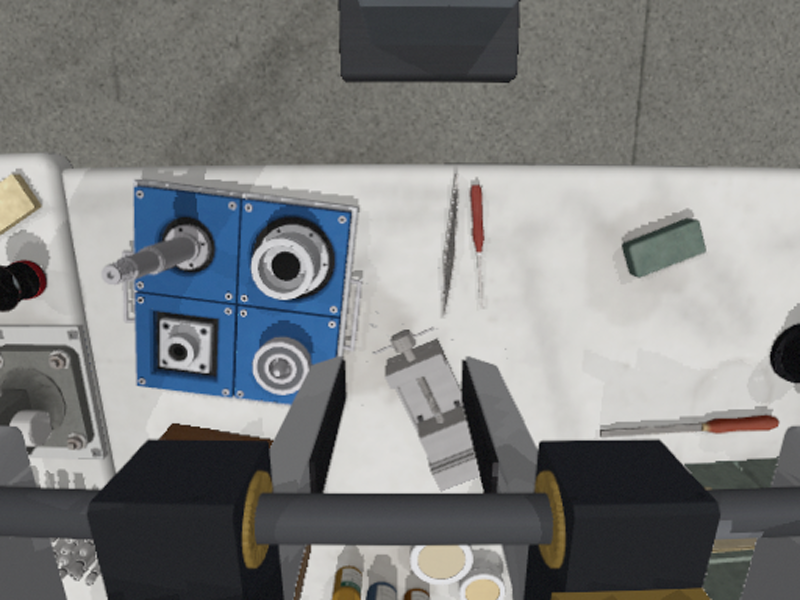

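All four parts are in their nests: spindle (187,245), housing (290,262), cover (184,345), bearing (281,366). The gripper is clear of them.

```bash
python3 -c "
from rig import robot
print(robot.sign_off())"
```

```text
the job is handed in; nothing more can be done
None
```

The job is handed in at about 44 s of robot time: bearing, cover, housing and spindle are each set down in their nests in the order asked, and the black parts were left alone.

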